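Draw a potato chipper's blade grid into line with its taper pin and lock it

ROBOT

A 6-joint arm with a two-finger parallel gripper is mounted at the origin on the work surface; the furniture and walls round the work are solid. World frame = base frame: x ahead of the robot, y to its left, z up, the work surface at z = 0. Lengths are in m, angles in rad, forces in N, time in s.
With the tool pointing down it reaches from about 0.275 to 1 m from the base axis. Payload 8.4 kg.
Tool frame: the origin (TCP) lies on the centre line of the jaws, within the pads' length; the fingertips stand 17 mm ahead of it and the grasp point (between the pads) lies 2 mm behind it (bot.tcp_to_tips is the y of the fingertips in the tool frame, in m); y points along the fingers, z is the direction in which the jaws open and shut, and the axes are right-handed (so a half turn about y gives the same grasp; the last joint's range is limited). The gripper opens to 85 mm and grips with 20 to 120 N. Pads are 22 mm wide; open, the fingers measure 114 mm over their backs; the gripper's body (76 mm by 85 mm) begins 54 mm behind the grasp point. The pads swing forward as they close: fully open they stand 13 mm farther back than shut.
Start: joints at [1.108, 0.353, 1.633, -0, 1.155, -0.002], TCP at [0.278, 0.56, 0.224] pointing down, gripper open.
Joint ranges: [-2.63, 2.63], [-0.92, 2.1], [0.06, 2.66], [-1.3, 4.44], [0, 2.69], [-3.02, 3.02]. Speed limits (rad/s): [2.22, 2.22, 2.79, 3.14, 3.14, 3.14].

INTERFACE

Orientations are given as a unit quaternion [x, y, z, w].
In Python, from workcell import bot, hand, kinematics, get_obs, vision, hand_in gives the robot as it stands. The module is installed in compiled form; this text tells all that it offers. Calls block until the motion is done:
- bot.reach(position, orientation): joint-space move of the TCP to a pose.
- bot.servo_line(position, ori=None, velocity=0.15): straight line of the TCP; ori=None keeps the orientation; velocity is the mean speed in m/s.
- bot.goto_joints(angles): joint-space move.
- hand.move_gripper(opening, strength=None): finger opening in m; strength is the grip in N (None keeps the last); returns when the fingers have stopped.
- bot.dwell(seconds).
- kinematics.solve_ik(position, orientation): joint angles nearest the present ones, or None.
- get_obs(): the state.
- vision.read_camera(name): name is "side" or "top"; returns a dict with "frame" (384x512x3 uint8, red, green, blue), "intrinsics" (3x3 intrinsics, pixels), "dist" ([k1, k2, p1, p2, k3] as OpenCV has them; the pictures are not rectified), "view" (4x4, takes a point from world to camera coordinates). Camera axes: x right, y down, z forward; pixel columns grow to the right and rows downward; lengths in m; the calibration is good to about 2 mm. A picture is of the moment at which its call begins. There is no depth.
A pose or a line that the arm cannot do raises bot.IKError and nothing moves.
- hand_in(): hands the job in, once; it reports no verdict.
The state is a dict: "time_s": time; "joint_pos": joint angles; "joint_vel": joint speeds; "joint_efforts": joint torques, N m; "position": TCP position; "orientation": TCP orientation; "wrist_force": force on the tool from outside, world axes, zero at the start; "ft_torque": the same for the moment, N m; "gripper_width": finger opening in m.
Only numpy, scipy, OpenCV 4.12 (cv2) and the standard library are available. Lean on these libraries where they do the work, as an engineer would, in place of code of your own. Each camera call takes 0.05 s, during which the arm holds its last target. There are 200 camera calls.

TASK

The blade grid of the potato chipper has been washed and put back, but its ejector springs hold it a few millimetres forward and the holes in its ears and brackets are out of line. Push the taper pin from the rack down through the near bracket so that it draws the grid back onto its stop, and go on by feel until it wedges firm under a push of 20 to 25 N (over 30 N would bend the grid); then gently put the straight locking pin through the far bracket until its collar is fully home, and leave both pins in. Keep the gripper off the sharp grid and do not disturb the salt shaker, mug and apple.

Things in the scene. Friction and masses are not known exactly. Their poses are not given: they have to be found in the camera images.
- chipper: Potato chipper, grey casting and steel, stuck to the table by suction feet: trough 100 wide, 103 high, 260 long with its cross handle. Origin at table level midway between the two bracket holes; +x from near (robot-side) to far bracket, +y from the grid along the trough to the handle, 0.22 m away, z up. Yaw varies by up to 17 degrees.
- taper_hole (a point): Centre of the near bracket's hole (19 mm dia) on its upper face, 95 mm up, x = -64 mm of the chipper, axes as the chipper's. Brackets: two level lugs, 30 x 34 mm (heights 61-71, 85-95), the grid's ear between them (73-83), free below. The taper pin's tip goes in 6.5 mm forward (-y) of the centre, ahead of the ear; as it sinks, the hole's front wall shifts its axis back to about 2 mm forward.
- lock_hole (a point): Centre of the mouth of the far bracket's hole (13.5 mm dia, lugs, ear and ear hole as on the near one but 13.5), on its upper face at x = +64 mm of the chipper, 95 mm above the table; axes as the chipper's. With the grid on its stop the ear hole is within 1.2 mm of in line, so the locking pin may need a push of 10 to 20 N.
- grid_frame (a joint): Slide of the blade grid (steel, 100 x 12 x 74 mm, an ear each side) along the chipper's y, m: 0 on its rear stop, negative forward (-y). Starts at -5.5 to -6.7 mm. Springs (5 N) and friction (3 N) resist; let go, it slides forward. Its stop is set in slots, 1.2 mm either way along y. On a mid-set stop the near ear's 17 mm hole is centred 4.1 mm forward of taper_hole, the far ear's in line.
- taper_pin: Steel taper pin, 200 g, black mushroom knob. Origin on its axis under its collar, z up. Above: collar 29 dia to 4 mm, neck, knob 28 dia from 13 to 34, dome to 40. Below: straight taper, 18.6 dia at the collar to a 4 mm tip at -86. Hangs upright in the rack. Slides at 3 to 15 N; once the grid is on its stop the force climbs about 4 N per mm. Wedges with its collar 1 to 25 mm above the bracket.
- lock_pin: Steel locking pin, 80 g, slim black ribbed grip. Origin on its axis under its collar, z up. Above it: collar 27 dia to 4 mm, grip 16 dia from 4 to 38. Below: straight shank 9.5 dia to -52 mm, 2 x 3 mm chamfer at its end. Hangs upright in the rack. Home: origin at lock_hole. It cannot pass while the grid is out of line.
- pin_rack: Fixed open beech rack, 130 x 56 x 102 mm, origin at table level under its centre; two 20 mm sockets at x = -36 and +36 mm of the rack, top face 102 mm above the table, in which the two pins stand (either way round).
- salt_shaker: Glass salt shaker, 44 dia x 90 mm, between robot and chipper; origin at its foot. Leave alone.
- mug: Green and white mug, 78 x 116 x 101 mm, left of the chipper; origin at its foot. Leave alone.
- apple: Yellow apple, 66 x 68 x 70 mm, on the table, left of the shaker; origin at its underside. Leave alone.
There are look-alikes about, which are no part of the job. Leave any purple, red or yellow look-alike of the taper_pin alone.

How it is judged:
On the way, in this order (a step that is already met when the one before it is completed fails the run):
1. the taper pin has drawn the grid onto its stop and is pressed firm in the near bracket (z of taper_pin in the frame of taper_hole between -0.003 and 0.03 m and horizontal distance between taper_pin and taper_hole below 0.007 m and angle between taper_pin's own z axis and vertical below 0.15 rad and value of joint grid_frame above -0.0015 m and contact force between taper_pin and grid_frame above 13 N), for 0.2 s.
2. the locking pin is home in the far bracket (z of lock_pin in the frame of lock_hole between -0.003 and 0.002 m and horizontal distance between lock_pin and lock_hole below 0.003 m and angle between lock_pin's own z axis and vertical below 0.06 rad), for 0.2 s.
At the end, for the whole second after the job is handed in: The grid is within 1.5 mm of its stop; the taper pin stands in the near bracket within 0.15 rad of upright, collar 0 to 30 mm above it, within 7 mm of the hole; the locking pin in the far bracket within 0.06 rad of upright, collar within 2 mm of the bracket, within 3 mm of the hole; both at rest (all of step 2 and z of taper_pin in the frame of taper_hole between -0.003 and 0.03 m and horizontal distance between taper_pin and taper_hole below 0.007 m and angle between taper_pin's own z axis and vertical below 0.15 rad and value of joint grid_frame above -0.0015 m and linear speed of each of taper_pin, lock_pin below 0.02 m/s); the robot touches nothing.
It fails at once if the grid is forced by the taper pin (over 30 N), or the machine by a pin or the robot (over 40 N) (contact force between taper_pin and grid_frame above 30 N or contact force between any of taper_pin, lock_pin, the arm, the fingers and chipper above 40 N or contact force between lock_pin and grid_frame above 40 N).
It fails at once if the gripper pushes on the blade grid (contact force between the fingers and grid_frame above 3 N).
It fails at once if the salt shaker, mug or apple is moved more than 3 cm (distance of any of salt_shaker, mug, apple from where it was at the start of the episode above 0.03 m).
It also fails if it takes over 69 s, if anything falls off the work surface, if the arm or the gripper's body presses on something with over 40 N, if the wrist force passes 120 N, or if a joint passes its speed limit or range.

## Working session

There is one attempt and no reset: what is moved stays moved. The work goes in short steps, each a Python script; the robot and the scene stay as the last script left them, time stands still between calls to the robot, and variables do not carry over. Pictures are saved under pics/ and viewed, about 8 in all and at most 12, crops included, and the job is handed in when it is done.

```bash
mkdir -p pics; cat > s.py <<'E'
import cv2, numpy as np
from workcell import bot, hand, kinematics, get_obs, vision, hand_in
def snap(n,tag=None):
    r=vision.read_camera(n)
    if tag: cv2.imwrite(f'pics/{tag}.png',r['frame'][:,:,::-1])
    return r
def ray(r,uv):
    K=np.array(r['intrinsics'],float);V=np.array(r['view'],float)
    p=cv2.undistortPointsIter(np.array([[uv]],float),K,np.array(r['dist'],float),None,None,(3,50,1e-9))[0,0] if hasattr(cv2,'undistortPointsIter') else cv2.undistortPoints(np.array([[uv]],float),K,np.array(r['dist'],float))[0,0]
    R,t=V[:3,:3],V[:3,3]
    return -R.T@t, R.T@np.array([p[0],p[1],1.])
def onz(r,uv,z):
    o,d=ray(r,uv); return o+d*(z-o[2])/d[2]
def proj(r,P):
    V=np.array(r['view'],float)
    return cv2.projectPoints(np.array(P,float).reshape(-1,1,3),cv2.Rodrigues(V[:3,:3])[0],V[:3,3],np.array(r['intrinsics'],float),np.array(r['dist'],float))[0][:,0]
E
python3 - <<'E'
from s import *
a=snap('top','top0');b=snap('side','side0')
for r in(a,b): print(np.round(r['intrinsics'],1).tolist(),np.round(r['dist'],4),np.round(np.array(r['view']),4).tolist())
o=get_obs();print({k:np.round(v,4) for k,v in o.items()},bot.tcp_to_tips)
E
for f in top0 side0; do python3 -c "
import cv2,sys;i=cv2.imread('pics/$f.png');cv2.imwrite('pics/${f}b.png',cv2.resize(i,(800,600),interpolation=cv2.INTER_CUBIC))"; done
```

```text
[[377.2, 0.0, 260.4], [0.0, 377.2, 189.7], [0.0, 0.0, 1.0]] [-0.0303  0.      0.      0.      0.    ] [[0.0034, -0.9997, 0.0244, 0.1105], [-0.9975, -0.0051, -0.0702, 0.4481], [0.0703, -0.0241, -0.9972, 1.0745], [0.0, 0.0, 0.0, 1.0]]
[[434.8, 0.0, 257.9], [0.0, 434.8, 184.7], [0.0, 0.0, 1.0]] [-0.0369  0.      0.      0.      0.    ] [[0.9371, -0.3484, 0.0207, -0.3775], [-0.1902, -0.5596, -0.8066, 0.2447], [0.2927, 0.752, -0.5907, 0.8275], [0.0, 0.0, 0.0, 1.0]]
{'time_s': np.float64(0.1), 'joint_pos': array([ 1.1076,  0.3536,  1.634 ,  0.    ,  1.1552, -0.0024]), 'joint_vel': array([-0.0005, -0.0008, -0.0028, -0.0001,  0.0001, -0.0005]), 'joint_efforts': array([-9.00000e-04, -6.06360e+01, -3.42818e+01, -1.00000e-04,
        4.00000e-03,  0.00000e+00]), 'position': array([0.2777, 0.5595, 0.2236]), 'orientation': array([ 0.6888, -0.1616,  0.1614, -0.688 ]), 'wrist_force': array([-0.205 ,  0.3647,  0.9034]), 'ft_torque': array([ 0.0235, -0.0177,  0.0471]), 'gripper_width': np.float64(0.0856)} 0.017
```

View pics/top0b.png

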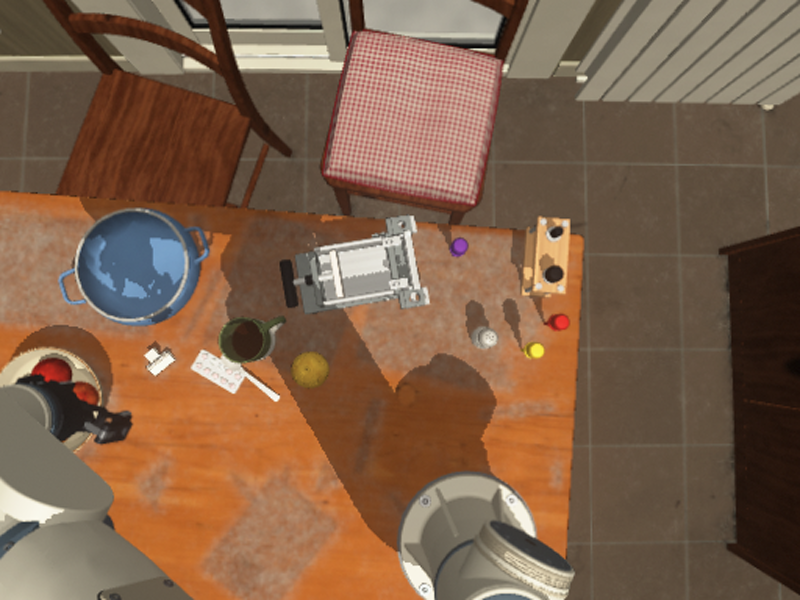

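View pics/side0b.png

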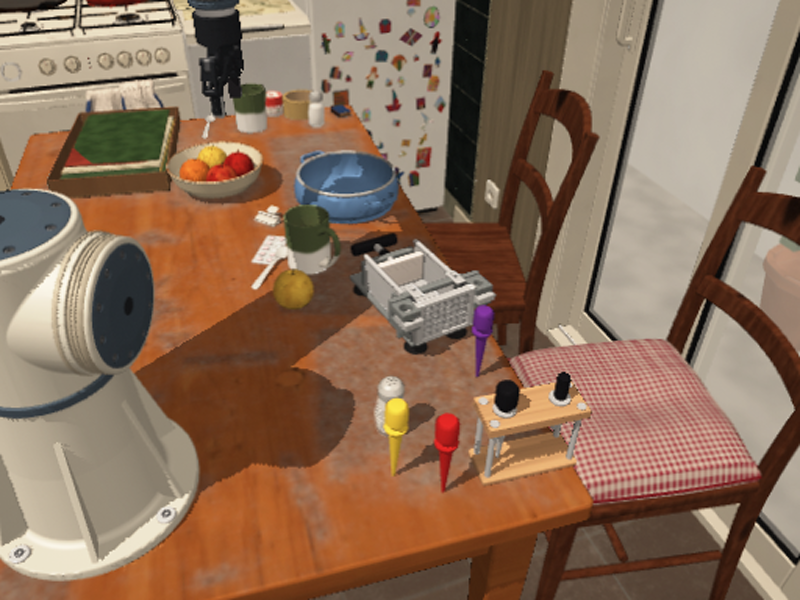

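The top view shows the chipper with its near bracket at about (416,297) and far bracket at about (404,224). The rack is at (547,255), with the taper pin near (554,274) and the lock pin far (555,233). The side view agrees: big knob at (507,397), slim grip at (562,388). Next I'll crop closer.

```bash
python3 - <<'E'
import cv2,numpy as np
t=cv2.imread('pics/top0.png');s=cv2.imread('pics/side0.png')
def c(i,x0,y0,w,h,k): return cv2.resize(i[y0:y0+h,x0:x0+w],None,fx=k,fy=k,interpolation=cv2.INTER_CUBIC)
# top: chipper (175..285,130..205) x7
cv2.imwrite('pics/c1.png',np.vstack([np.hstack([c(t,235,132,50,72,8)[:, :400],c(t,325,132,50,72,8)])]))
cv2.imwrite('pics/c2.png',np.hstack([c(s,235,160,85,70,5),c(s,300,232,75,70,5)]))
E
```

```text
(no output)
```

View pics/c1.png

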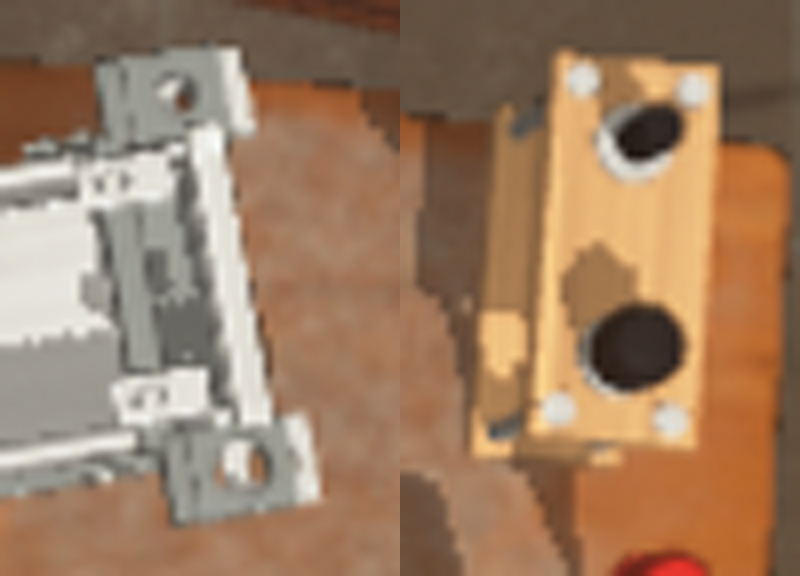

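View pics/c2.png

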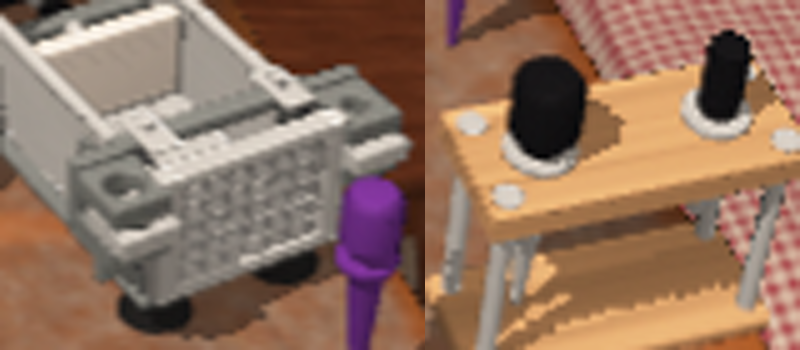

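The crops show near hole at c1 (245,465) and far hole at c1 (177,92). Rack screws are at c1 (583,80), (693,90), (557,410) and (670,422). In c2 the holes are at (125,184) and (353,104). I'll turn these into positions.

```bash
cat > m.py <<'E'
from s import *
def tri(a,ua,b,ub):
    o1,d1=ray(a,ua);o2,d2=ray(b,ub)
    d1/=np.linalg.norm(d1);d2/=np.linalg.norm(d2)
    t=np.linalg.lstsq(np.c_[d1,-d2],o2-o1,rcond=None)[0]
    p,q=o1+t[0]*d1,o2+t[1]*d2
    return (p+q)/2,np.linalg.norm(p-q)
E
python3 - <<'E'
from m import *
a=snap('top');b=snap('side')
T=lambda x,y,ox=235:((x+.5)/8-.5+ox,(y+.5)/8-.5+132)
S=lambda x,y,ox=235,oy=160:((x+.5)/5-.5+ox,(y+.5)/5-.5+oy)
R=lambda x,y:T(x-400,y,325); SR=lambda x,y:S(x-425,y,300,232)
tn,tf=T(245,465),T(177,92);sn,sf=S(124,184),S(353,104)
for n,u,v in(('near',tn,sn),('far',tf,sf)): print(n,onz(a,u,.095),onz(b,v,.095),tri(a,u,b,v))
# lug corners (top) near: right tip of bracket etc.
sc=[onz(a,R(*p),.103) for p in((583,80),(693,90),(557,410),(670,422))]
print('screws',np.round(sc,4).tolist(),'ctr',np.mean(sc,0))
ss=[onz(b,SR(*p),.103) for p in((471,123),(508,196),(786,139))];print('side screws',np.round(ss,4).tolist())
# dark pins
for r,n,box in((a,'t',(340,395,140,190)),(b,'s',(310,380,232,272))):
    g=r['frame'].astype(int);x0,x1,y0,y1=box
    m=(g[y0:y1,x0:x1].max(2)<50).astype(np.uint8)
    k,l,st,c=cv2.connectedComponentsWithStats(m)
    for i in range(1,k):
        if st[i,4]>15: print(n,st[i]+[x0,y0,0,0,0],c[i]+[x0,y0],onz(r,c[i]+[x0,y0],.102+.024))
E
```

```text
near [0.44211398 0.10151788 0.095     ] [0.44248004 0.10269227 0.095     ] (array([0.44203947, 0.10155535, 0.09594498]), np.float64(1.6419671647491533e-05))
far [0.56802412 0.12476242 0.095     ] [0.56721056 0.12555862 0.095     ] (array([0.56744899, 0.12495295, 0.09543568]), np.float64(0.0010288305301231792))
screws [[0.5728, -0.1198, 0.103], [0.5697, -0.1572, 0.103], [0.4611, -0.1095, 0.103], [0.4573, -0.1475, 0.103]] ctr [ 0.51519962 -0.13349416  0.103     ]
side screws [[0.4623, -0.1097, 0.103], [0.4589, -0.1475, 0.103], [0.5711, -0.1569, 0.103]]
t [352 146   8   6  25] [355.48 148.4 ] [ 0.55010341 -0.13492249  0.126     ]
t [349 172   6   8  23] [350.7826087  176.17391304] [ 0.47652273 -0.12136203  0.126     ]
s [355 238  10  18 131] [359.61832061 246.74045802] [ 0.55109865 -0.13893012  0.126     ]
s [317 244  15  20 241] [324.09958506 253.02074689] [ 0.48050977 -0.131437    0.126     ]
```

Bracket spacing comes out at 128.0 mm (nominal 128) and yaw at about 10.4°. The screws agree in both views. Next I'll grasp the taper pin.

```bash
cat >> m.py <<'E'
from scipy.spatial.transform import Rotation as Ro
NEAR=np.array([.4421,.1018,.095]);FAR=np.array([.5677,.1250,.095])
ex=(FAR-NEAR)/np.linalg.norm(FAR-NEAR);ey=np.array([-ex[1],ex[0],0])
def q(sgn=1):
    z=sgn*ey;y=np.array([0,0,-1.]);return Ro.from_matrix(np.c_[np.cross(y,z),y,z]).as_quat()
def st(): 
    o=get_obs();return round(float(o['time_s']),2),np.round(o['position'],4),np.round(o['wrist_force'],2),round(float(o['gripper_width']),4)
E
python3 - <<'E'
from m import *
P=np.array([.4797,-.1305,.25])
best=None
for s in(1,-1):
    j=kinematics.solve_ik(P,q(s));k=kinematics.solve_ik([*NEAR[:2],.27],q(s));l=kinematics.solve_ik([*FAR[:2],.27],q(s));print(s,j,k,l)
    if j is not None and (best is None or abs(j[5])<best[0]): best=(abs(j[5]),s)
s=best[1];open('sgn','w').write(str(s))
hand.move_gripper(.055,90)
bot.reach(P,q(s));print(st())
bot.servo_line([P[0],P[1],.1255],velocity=.12);print(st())
hand.move_gripper(0.0,90);print(st())
bot.servo_line([P[0],P[1],.265],velocity=.12);print(st())
E
```

```text
1 [-2.68634226e-01  1.25921084e-01  1.87150927e+00 -4.44089210e-16
  1.14416230e+00 -2.02208517e+00] [ 2.23013342e-01  3.29255039e-02  1.92777375e+00 -4.44089210e-16
  1.18089340e+00 -1.53043760e+00] [ 2.14147965e-01  2.44480889e-01  1.67847471e+00 -4.44089210e-16
  1.21863705e+00 -1.53930297e+00]
-1 [-2.68634226e-01  1.25921084e-01  1.87150927e+00 -4.44089210e-16
  1.14416230e+00  1.11950749e+00] [ 2.23013342e-01  3.29255039e-02  1.92777375e+00 -4.44089210e-16
  1.18089340e+00  1.61115506e+00] [ 2.14147965e-01  2.44480889e-01  1.67847471e+00 -4.44089210e-16
  1.21863705e+00  1.60228968e+00]
(3.16, array([ 0.4799, -0.1299,  0.25  ]), array([-0.35, -0.94, -0.19]), 0.0551)
(4.35, array([ 0.4802, -0.1306,  0.1261]), array([0.24, 0.31, 0.42]), 0.055)
(4.78, array([ 0.4803, -0.1308,  0.1266]), array([-1.96, -0.16,  7.94]), 0.022)
(6.09, array([ 0.4792, -0.1304,  0.2642]), array([-0.03, -0.31, -2.36]), 0.0222)
```

```bash
python3 - <<'E'
from m import *
s=int(open('sgn').read())
T=NEAR-.0060*ey
bot.reach([T[0],T[1],.24],q(s));print(st())
a=snap('top','t1');b=snap('side','s1')
p=proj(b,[get_obs()['position'],NEAR]);print(p)
c=lambda i,x,y,w,h,k:cv2.resize(i[y:y+h,x:x+w,::-1],None,fx=k,fy=k,interpolation=cv2.INTER_CUBIC)
cv2.imwrite('pics/v1.png',np.hstack([c(b['frame'],210,110,80,110,5),c(a['frame'],225,140,80,110,5)]))
E
```

```text
(7.01, array([0.4436, 0.0953, 0.24  ]), array([-1.24, -0.32, -1.78]), 0.0218)
[[262.97283651 142.26519795]
 [259.38107225 196.66368494]]
```

View pics/v1.png

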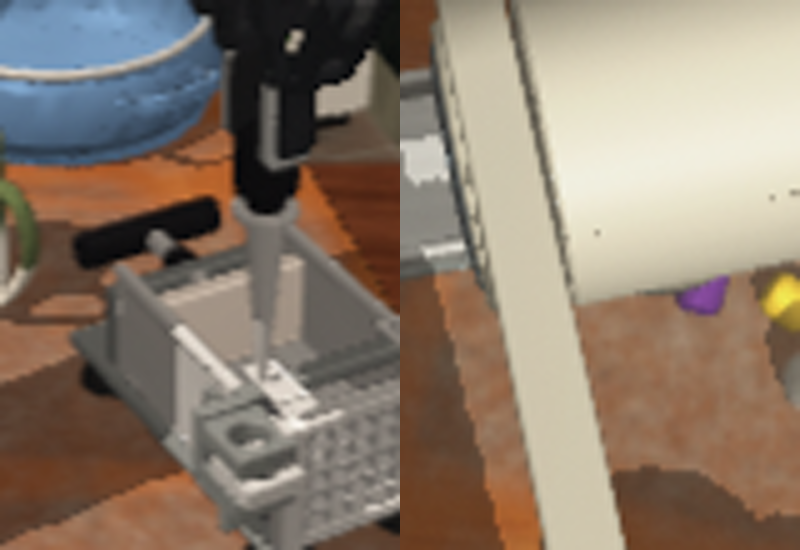

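The picture shows the pin hanging upright with its tip at px (262,184.6) and its collar at about (263.4,151.4). The fingers seem to hold the upper knob. I'll check the numbers.

```bash
python3 - <<'E'
from m import *
b=snap('side');o=get_obs()['position']
for dz in(.0,-.005,-.010,-.017,-.0235,-.028,-.0355,-.1095,-.115,-.122): print(dz,np.round(proj(b,[o+[0,0,dz]])[0],1), np.round(proj(b,[o+[0,0,dz]-.02*ey])[0],1))
f=b['frame']
print(f[150:190,262].tolist())
i=f[118:193,245:285,::-1]
cv2.imwrite('pics/v2.png',cv2.resize(i,None,fx=8,fy=8,interpolation=cv2.INTER_NEAREST))
E
```

```text
0.0 [263.  142.3] [268.2 146.7]
-0.005 [262.9 144.4] [268.1 148.9]
-0.01 [262.8 146.5] [268. 151.]
-0.017 [262.7 149.4] [267.9 153.9]
-0.0235 [262.7 152.1] [267.8 156.6]
-0.028 [262.6 153.9] [267.7 158.5]
-0.0355 [262.5 157. ] [267.6 161.6]
-0.1095 [261.6 185.5] [266.4 190.3]
-0.115 [261.5 187.5] [266.3 192.3]
-0.122 [261.4 190.1] [266.2 194.9]
[[13, 12, 13], [12, 11, 12], [24, 23, 23], [123, 117, 111], [131, 125, 117], [118, 112, 105], [115, 110, 103], [114, 108, 102], [114, 108, 101], [114, 108, 102], [114, 109, 102], [114, 109, 102], [115, 109, 102], [114, 108, 102], [115, 109, 102], [114, 109, 102], [115, 109, 103], [115, 109, 103], [114, 109, 103], [116, 108, 103], [115, 109, 103], [115, 108, 103], [115, 108, 103], [114, 108, 102], [132, 125, 117], [147, 139, 131], [148, 140, 132], [147, 140, 132], [147, 140, 131], [145, 137, 130], [144, 136, 129], [143, 137, 129], [142, 135, 127], [141, 134, 126], [140, 133, 126], [142, 134, 128], [185, 176, 167], [198, 190, 179], [146, 141, 133], [97, 94, 88]]
```

View pics/v2.png

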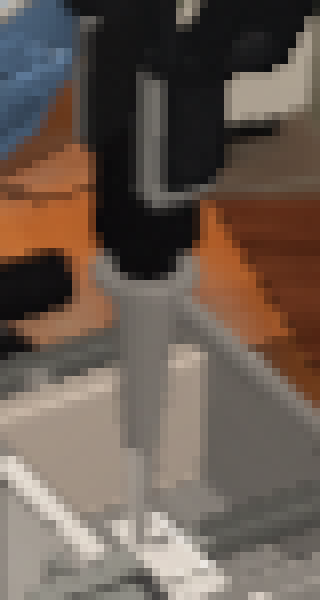

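The pin hangs straight on the tool axis, about 1–2 mm off in x. Next is a force-guided descent with sideways yielding.

```bash
cat > ins.py <<'E'
from m import *
def force(n=3,dt=.015):
    F=[]
    for _ in range(n): bot.dwell(dt);F.append(get_obs()['wrist_force'])
    return np.mean(F,0)
E
cat > go.py <<'E'
from ins import *
hand.move_gripper(0,120)
T=NEAR-.0060*ey-.0012*ex
bot.servo_line([T[0],T[1],.207],velocity=.08);bot.dwell(.3);F0=force(8)
print('base',F0,st())
z=.207;off=np.zeros(2);log=[]  # off: chipper x,y
push=0
while z>.117:
    step=.002 if push<5 and z>.150 else .001 if push<9 else .0005 if push<16 else .00025
    z-=step;h=(z-.0235-.095)*1e3
    yff=max(-6.0,-9.5+9.3-.0849*h)
    p=NEAR+(yff*1e-3+off[1])*ey+(-.0012+off[0])*ex
    bot.servo_line([p[0],p[1],z],velocity=.03)
    F=force(2)-F0;push=F[2];l=np.array([F@ex,F@ey])
    off+=np.clip(np.where(abs(l)>1,l,0)*3e-5,-3e-4,3e-4)
    log.append((round(h,1),round(push,1),*np.round(l,1).tolist(),*np.round(off*1e3,2).tolist()))
    if h>50 and push>9 or push>=21 or np.abs(l).max()>14: break
for r in log[::2]+log[-3:]: print(*r)
print(st())
E
python3 go.py
```

```text
base [-0.11581184 -0.15556108 -1.97514442] (8.38, array([0.4421, 0.0957, 0.2072]), array([-0.17, -0.17, -1.98]), 0.0203)
86.5 0.4 0.1 0.4 0.0 0.0
82.5 0.5 0.2 0.2 0.0 0.0
78.5 -0.1 0.4 0.4 0.0 0.0
74.5 -0.1 0.3 0.2 0.0 0.0
70.5 -0.0 -0.5 0.7 0.0 0.03
66.5 0.0 0.4 1.6 0.0 0.13
62.5 -0.2 0.8 1.2 0.0 0.21
58.5 0.1 0.4 1.3 0.0 0.25
54.5 0.1 0.0 1.0 0.0 0.28
50.5 0.3 0.7 1.2 0.0 0.36
46.5 4.5 -0.0 0.8 0.0 0.39
42.5 3.7 0.2 0.6 0.03 0.43
38.5 3.9 1.1 0.1 0.1 0.43
34.5 4.7 0.9 -0.6 0.1 0.43
31.5 6.3 0.8 -0.3 0.1 0.43
29.5 6.9 0.7 -0.4 0.1 0.43
27.5 7.2 0.7 0.2 0.1 0.43
25.5 7.5 1.1 -0.1 0.13 0.43
23.5 7.4 1.4 0.4 0.17 0.43
21.5 8.5 1.1 -0.1 0.24 0.43
19.5 8.2 0.4 -0.2 0.24 0.43
17.5 8.5 0.7 0.7 0.24 0.39
15.5 9.4 0.1 0.3 0.24 0.39
14.5 12.2 0.4 -0.1 0.24 0.39
13.5 15.2 0.4 -1.1 0.24 0.36
12.7 18.7 -0.3 0.1 0.24 0.36
12.2 21.7 0.6 -0.7 0.24 0.33
12.7 18.7 -0.3 0.1 0.24 0.36
12.5 20.1 -0.7 -1.1 0.24 0.33
12.2 21.7 0.6 -0.7 0.24 0.33
(23.39, array([0.443 , 0.101 , 0.1322]), array([ 0.95, -0.98, 19.7 ]), 0.0204)
```

The wedge curve is as expected: sliding at about 8 N, then climbing to 21.7 N. I'll hold briefly, release and fetch the lock pin.

```bash
python3 - <<'E'
from ins import *
s=int(open('sgn').read())
o=get_obs()['position']
p=NEAR+(-.0009)*ey-.00096*ex
c=np.array([o[0],o[1],.1305-.00025]); 
B=np.array([-.12,-.16,-1.98])
bot.dwell(.3);print(force(4)-B)
hand.move_gripper(.045);print(st())
bot.servo_line([o[0],o[1],.24],velocity=.15)
P=np.array([.5510,-.1380,.25])
bot.reach(P,q(s));print(st())
b=snap('side','s3');a=snap('top','t3')
bot.servo_line([P[0],P[1],.1285],velocity=.12);print(st())
hand.move_gripper(0,90);print(st())
bot.servo_line([P[0],P[1],.23],velocity=.12);print(st())
bot.dwell(.2)
L=FAR
bot.reach([L[0],L[1],.215],q(s));bot.dwell(.3);print(st())
b2=snap('side','s4')
c=lambda i,x,y,w,h,k:cv2.resize(i[y:y+h,x:x+w,::-1],None,fx=k,fy=k,interpolation=cv2.INTER_NEAREST)
cv2.imwrite('pics/v4.png',np.hstack([c(b['frame'],230,150,80,90,5),c(b2['frame'],280,115,50,90,8)[:450]]) if 0 else np.hstack([c(b['frame'],230,150,60,80,7),c(b2['frame'],280,120,50,80,7)]))
o=get_obs()['position']
for dz in(0,-.0265,-.0785): print(dz,proj(b2,[o+[0,0,dz]]))
print(proj(b2,[FAR]))
E
```

```text
[-0.29195288 -0.53715016 20.86720178]
(24.12, array([0.4408, 0.1006, 0.1303]), array([-0.69, -0.07, -1.  ]), 0.045)
(26.02, array([ 0.5504, -0.137 ,  0.2495]), array([ 0.75,  0.56, -0.78]), 0.0452)
(27.27, array([ 0.5516, -0.1381,  0.1292]), array([-0.52, -0.1 , -0.67]), 0.0452)
(27.73, array([ 0.5515, -0.138 ,  0.1294]), array([-0.35,  0.7 ,  6.  ]), 0.009)
(28.73, array([ 0.5505, -0.1379,  0.2292]), array([-0.19, -0.5 , -0.6 ]), 0.0091)
(30.27, array([0.5679, 0.124 , 0.2151]), array([-0.1 , -0.33, -0.64]), 0.0088)
0 [[310.32139372 136.53952501]]
-0.0265 [[309.24584839 146.82034274]]
-0.0785 [[307.22589676 166.07745014]]
[[305.48770206 180.49136255]]
```

View pics/v4.png

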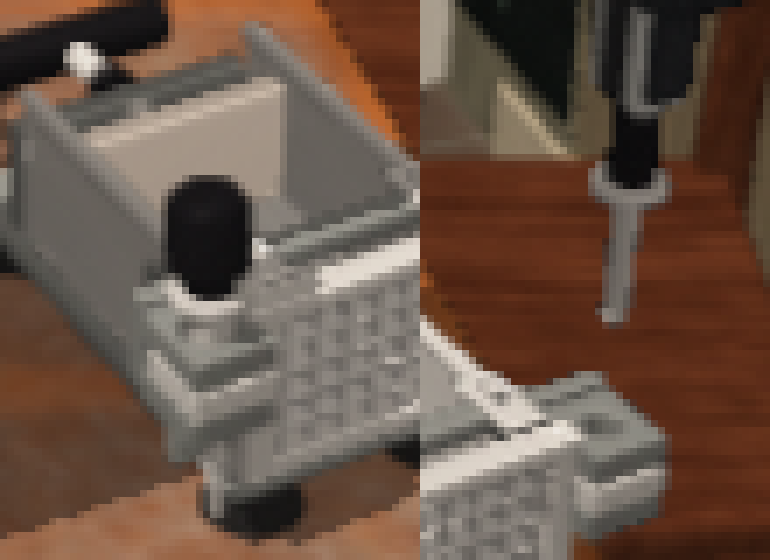

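The left panel shows the taper pin standing upright in the near bracket with its collar just above it. The right panel shows the lock pin upright, with its tip at px (307.7,165.4). That is about 0.5 mm off relative to the hole at (305.9,180.3), so I'll correct slightly and insert.

```bash
cat > lk.py <<'E'
from ins import *
hand.move_gripper(0,110)
off=np.array([-.0004,.0002]);z=.177
p=FAR+off[0]*ex+off[1]*ey
bot.servo_line([p[0],p[1],z],velocity=.06);bot.dwell(.25);F0=force(6);print('base',F0,st())
push=0;log=[]
while z>.118:
    h=(z-.0265-.095)*1e3
    z-=.0015 if push<6 and h>3 else .0006 
    p=FAR+off[0]*ex+off[1]*ey
    bot.servo_line([p[0],p[1],z],velocity=.03)
    F=force(2)-F0;push=F[2];l=np.array([F@ex,F@ey]);h=(z-.0265-.095)*1e3
    off+=np.clip(np.where(abs(l)>.8,l,0)*5e-5,-3e-4,3e-4)
    log.append((round(h,1),round(push,1),*np.round(l,1).tolist(),*np.round(off*1e3,2).tolist()))
    if push>22 or (h<3 and push>14) or (h>42 and push>9) or np.abs(l).max()>14: break
for r in log[::2]+log[-3:]: print(*r)
print(st())
E
python3 lk.py
```

```text
base [ 0.19032761 -0.09696525 -0.23379278] (31.67, array([0.5674, 0.1251, 0.1773]), array([-0.03, -0.01, -0.75]), 0.0075)
54.0 -0.5 0.1 0.4 -0.4 0.2
51.0 -0.3 -0.2 -0.1 -0.4 0.2
48.0 -0.2 -0.2 -0.5 -0.4 0.2
45.0 -0.7 -0.2 -0.4 -0.4 0.16
42.0 -0.4 0.5 -0.5 -0.4 0.16
39.0 -0.1 0.4 -0.4 -0.4 0.16
36.0 -0.7 0.2 -1.2 -0.4 0.1
33.0 -0.8 -0.4 -0.5 -0.4 0.01
30.0 -1.3 0.2 -0.6 -0.4 -0.05
27.0 -0.5 -0.1 0.1 -0.4 -0.05
24.0 -0.9 0.0 -0.0 -0.4 -0.05
21.0 -0.5 0.1 0.3 -0.4 -0.05
18.0 -0.1 -0.4 0.5 -0.4 -0.05
15.0 -0.1 -0.3 0.2 -0.4 -0.05
12.0 -0.9 -0.2 0.1 -0.4 -0.05
9.0 -1.1 -0.5 0.3 -0.4 -0.05
6.0 0.1 -0.3 0.2 -0.4 -0.05
3.0 6.6 1.6 -0.1 -0.32 -0.05
1.8 11.2 1.3 -0.4 -0.18 -0.05
0.6 3.6 2.5 -0.5 -0.06 -0.05
-0.6 15.3 -0.6 0.6 -0.01 -0.05
0.6 3.6 2.5 -0.5 -0.06 -0.05
-0.0 10.2 1.0 -0.2 -0.01 -0.05
-0.6 15.3 -0.6 0.6 -0.01 -0.05
(43.28, array([0.5688, 0.1252, 0.1223]), array([-0.76,  0.43, 15.05]), 0.0076)
```

It went in freely and then met firm contact at collar height. I'll release, retreat and check.

```bash
python3 - <<'E'
from ins import *
o=get_obs()['position']
hand.move_gripper(.04)
bot.servo_line([o[0],o[1],.24],velocity=.15);bot.reach([.42,-.12,.28],q(int(open('sgn').read())))
print(st())
b=snap('side','s5');a=snap('top','t5')
c=lambda i,x,y,w,h,k:cv2.resize(i[y:y+h,x:x+w,::-1],None,fx=k,fy=k,interpolation=cv2.INTER_NEAREST)
cv2.imwrite('pics/v5.png',np.hstack([c(b['frame'],245,150,80,80,6),c(a['frame'],235,130,50,80,6)]))
for r in(b,a):print(*[proj(r,[FAR+[0,0,d]])[0].round(1) for d in(0,.004,.038)])
E
```

```text
(45.75, array([ 0.4206, -0.1196,  0.2798]), array([0.86, 1.19, 0.14]), 0.0403)
[305.5 180.5] [305.6 179.1] [306.9 167.2]
[256.6 143.2] [256.6 142.9] [256.8 140.4]
```

View pics/v5.png

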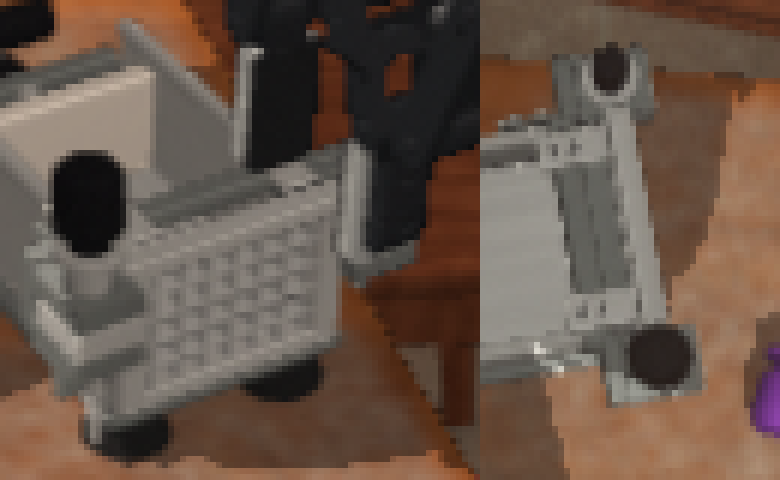

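The gripper hides the far bracket in the side view, so I'll move it aside and look again.

```bash
python3 - <<'E'
from ins import *
bot.reach([.33,.12,.32],q(int(open('sgn').read())))
print(st())
b=snap('side','s6')
c=lambda i,x,y,w,h,k:cv2.resize(i[y:y+h,x:x+w,::-1],None,fx=k,fy=k,interpolation=cv2.INTER_NEAREST)
cv2.imwrite('pics/v6.png',c(b['frame'],245,145,85,75,8))
E
```

```text
(46.87, array([0.3304, 0.1198, 0.3199]), array([-0.64,  0.15,  0.42]), 0.0399)
```

View pics/v6.png

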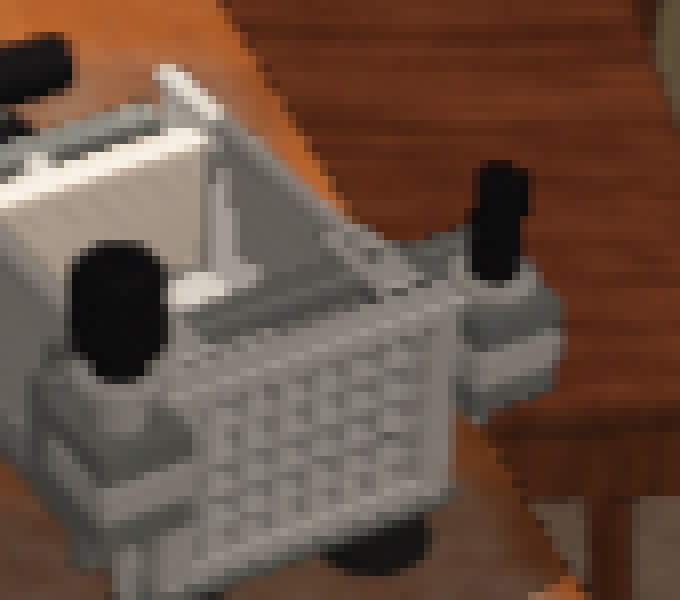

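Both pins stand upright and the lock collar looks down on its bracket. To make sure it is seated, I'll press the grip's top with shut fingers, which also gauges its height (home means top at z = 0.133, so TCP at about 0.150).

```bash
python3 - <<'E'
from ins import *
s=int(open('sgn').read())
hand.move_gripper(0.0,40)
bot.reach([FAR[0],FAR[1],.20],q(s))
z=.160;bot.servo_line([FAR[0],FAR[1],z],velocity=.08);bot.dwell(.2);F0=force(5);print(st())
push=0;log=[]
while z>.14 and push<15 and get_obs()['time_s']<61:
    z-=.001 if push<3 else .0005
    bot.servo_line([FAR[0],FAR[1],z],velocity=.03);F=force(2)-F0;push=F[2]
    log.append((round(z,4),round(float(get_obs()['position'][2]),4),round(push,1)))
print(log)
bot.servo_line([FAR[0],FAR[1],.20],velocity=.15);bot.reach([.33,.12,.32],q(s));bot.dwell(.2);print(st())
b=snap('side','s7')
c=lambda i,x,y,w,h,k:cv2.resize(i[y:y+h,x:x+w,::-1],None,fx=k,fy=k,interpolation=cv2.INTER_NEAREST)
cv2.imwrite('pics/v7.png',c(b['frame'],245,145,85,75,8))
E
```

```text
(49.36, array([0.5679, 0.1251, 0.1604]), array([ 0.53,  0.81, -0.33]), 0.0001)
[(0.159, 0.159, np.float64(0.4)), (0.158, 0.1579, np.float64(-0.5)), (0.157, 0.157, np.float64(0.2)), (0.156, 0.156, np.float64(0.5)), (0.155, 0.1549, np.float64(-0.3)), (0.154, 0.1539, np.float64(-0.6)), (0.153, 0.1529, np.float64(0.2)), (0.152, 0.152, np.float64(-0.6)), (0.151, 0.1509, np.float64(0.4)), (0.15, 0.1499, np.float64(0.2)), (0.149, 0.1489, np.float64(0.5)), (0.148, 0.148, np.float64(0.3)), (0.147, 0.1469, np.float64(0.4)), (0.146, 0.146, np.float64(0.1)), (0.145, 0.145, np.float64(-0.4)), (0.144, 0.144, np.float64(0.3)), (0.143, 0.143, np.float64(0.3)), (0.142, 0.142, np.float64(0.4)), (0.141, 0.1409, np.float64(1.2)), (0.14, 0.14, np.float64(-0.2))]
(56.82, array([0.3306, 0.12  , 0.3194]), array([-1.24, -0.29,  0.81]), 0.0001)
```

View pics/v7.png

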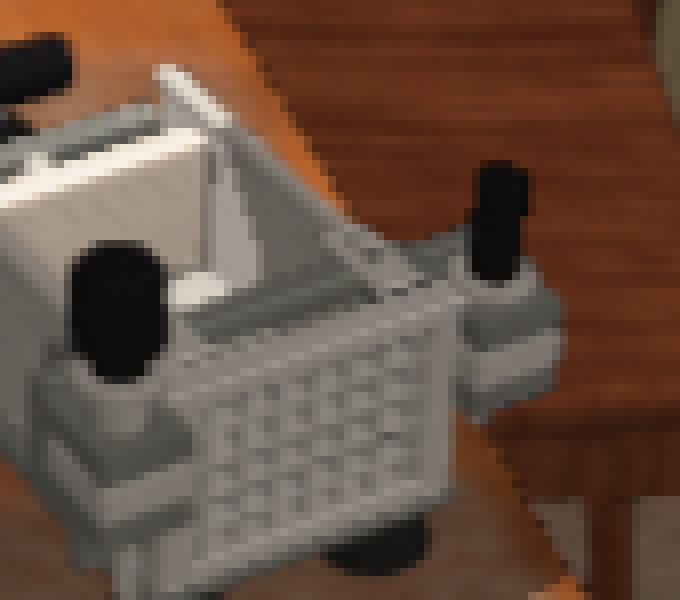

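Shut fingers met nothing down to TCP 0.140, so the tips sit higher than the nominal 17 mm. That makes the press no check at all, and the pin did not move. I'll measure the pin's height from pixels instead, using the same pin in the rack (collar at z = 0.102) as the reference.

```bash
python3 - <<'E'
from m import *
r=snap('side')
def edges(f,cu,v0,v1):
    g=cv2.imread(f).max(2).astype(float)
    col=g[v0:v1,cu-1:cu+2].mean(1); d=np.where(col<45)[0]; i,j=d[0],d[-1]
    sub=lambda a,b,t=50:(t-col[a])/(col[b]-col[a])
    return v0+i-1+sub(i-1,i), v0+j+sub(j,j+1)
V=np.array(r['view']);o=-V[:3,:3].T@V[:3,3]
def pred(P,z0):
    d=(o-P);d[2]=0;d/=np.linalg.norm(d)
    c=lambda h,s:proj(r,[np.array([P[0],P[1],z0+h])+s*.008*d])[0]
    return c(.038,-1),c(.004,1)
R=np.array([.5510,-.1380,0])
for n,f,P,z0,v in(('rack','pics/side0.png',R,.102,(234,262)),('home','pics/s7.png',FAR.copy(),.095,(160,186))):
    t,b=pred(P,z0);t2,b2=pred(P,z0+.003);cu=int(round((t[0]+b[0])/2))
    print(n,'pred',t,b,'3mm up',t2[1]-t[1],b2[1]-b[1])
    for c in(cu-1,cu,cu+1,cu+2): print(c,edges(f,c,*v))
print(st())
E
```

```text
rack pred [361.14336933 238.16000759] [356.9878095  256.90030506] 3mm up -1.1826681815097118 -1.1293158791749534
358 (np.float64(238.915857605178), np.float64(255.16614420062695))
359 (np.float64(238.62686567164178), np.float64(255.24014336917563))
360 (np.float64(237.91860465116278), np.float64(255.11898016997168))
361 (np.float64(238.44520547945206), np.float64(254.42241379310346))
home pred [307.07852606 165.31649957] [305.42773886 181.06255277] 3mm up -1.0709966485495954 -1.0363239419776846
305 (np.float64(165.34117647058824), np.float64(179.30973451327435))
306 (np.float64(164.81379310344826), np.float64(179.545))
307 (np.float64(164.70760233918128), np.float64(179.5427135678392))
308 (np.float64(164.89285714285714), np.float64(179.2538860103627))
(56.92, array([0.3304, 0.12  , 0.3196]), array([-0.05,  0.17,  0.78]), 0.0001)
```

The pixels put the collar about 0–1 mm above home, with noise of about the same size. There are 12 s left, enough for one quick, light press from lower down, and then I'll hand in.

```bash
python3 - <<'E'
from ins import *
s=int(open('sgn').read())
bot.reach([FAR[0],FAR[1],.16],q(s))
z=.139;bot.servo_line([FAR[0],FAR[1],z],velocity=.08);F0=force(3);t=get_obs()['time_s']
push=0;log=[]
while z>.1195 and push<13 and get_obs()['time_s']<64:
    z-=.0015 if push<3 else .0006
    bot.servo_line([FAR[0],FAR[1],z],velocity=.05);F=force(1)-F0;push=F[2]
    log.append((round(z,4),round(float(push),1)))
print(t,log,st())
bot.servo_line([FAR[0],FAR[1],.20],velocity=.15);print(st())
snap('side','s8')
hand_in()
E
python3 - <<'E'
import cv2,numpy as np
a=cv2.imread('pics/s7.png').astype(int);b=cv2.imread('pics/s8.png').astype(int)
for n,(x0,x1,y0,y1) in {'lock':(300,314,163,186),'taper':(252,268,175,200)}.items(): print(n,np.abs(a-b)[y0:y1,x0:x1].mean())
E
```

```text
58.4917 [(0.1375, -0.5), (0.136, -0.4), (0.1345, -0.5), (0.133, 0.0), (0.1315, 0.1), (0.13, -0.1), (0.1285, 0.3), (0.127, -0.0), (0.1255, 4.3), (0.1249, 10.7), (0.1243, 15.0)] (61.42, array([0.5683, 0.1251, 0.1259]), array([-3.98,  0.43, 15.25]), 0.0003)
(62.08, array([0.5672, 0.1249, 0.1992]), array([ 0.17,  0.45, -0.63]), 0.0001)
the job is handed in; nothing more can be done
lock 16.993788819875775
taper 19.033333333333335
```

I handed the job in at about 62 s of the 69 s allowed. Both pins are in, but I could not measure every end condition directly.

- **Taper pin:** It entered cleanly ahead of the ear and slid at about 4–9 N, then the force climbed at 3–6 N/mm. I stopped at a 21.7 N push with the collar about 12 mm above the bracket by arm position. It held at about 21 N for 0.4 s before I released it. Later pictures show it standing upright in the near bracket. I had no direct reading of the grid's slide position or of the force between pin and grid.
- **Locking pin:** It went in almost without force until 3 mm from home by arm position. It met resistance there, gave way once, then came up firm at 15 N. I did not establish the cause of the early resistance; the pin may have shifted in the grip.
- **Seating check that failed:** My first press on the lock pin's grip top, with the fingers shut, touched nothing. The fingertips sit higher than the nominal 17 mm ahead of the TCP.
- **Seating check that worked:** A second press met the grip and rose stiffly to 15 N in about 1 mm, with no sign of the pin sinking further. Pixel measurements before that press put the collar 0–1 mm above home, with noise of about the same size.
- **Other objects:** Nothing in the robot's path touched the shaker, mug or apple as far as I could tell, but I did not check their positions at the end. I also did not view the last picture. Comparing it numerically with the previous one told me nothing, because the lighting or the arm's position had changed.

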